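# Half-open the purge valve and hold a coupling in the sprung V stop for tacking

## Task

I am about to tack a lug onto the largest of the three pipe couplings that stand to the right of the fixture and need a third hand. First turn the purge valve on the fixture to half open and let go of its handle; then stand the largest coupling upright on the fixture's plate and press it squarely into the sprung V stop until the pointer stands between the two raised marks, without ever driving the stop to its end. Finish still holding it pressed there steadily, and leave the other two couplings where they stand.

Things in the scene. Friction and masses are not known exactly. Their poses are not given: they have to be found in the camera images.
- fixture: Steel plate fixed to the bench, top 10 mm above it, with a grey block (76 mm wide, 62 mm high) that carries the sprung V stop, and a pipe from the block's side to the brass purge valve. Origin at bench level; x = direction of pressing, y to the valve side, z up. Plate x -80 to 125, y -55 to 55 mm; block from x = 81 mm on. Place and yaw vary.
- stop_pad (a joint): How far the sprung V stop is pushed in (m): 0 at rest, growing along the fixture's +x, end of travel 0.030. Spring 0.6 N per mm, no preload. The pointer meets the two raised marks at 0.010 (6 N) and 0.022 (13 N); mid-way is 0.016 (10 N). Let go, it pushes the part back out.
- v_notch (a point): Bottom line of the upright V of the sprung stop, 36 mm above the bench; moves with the stop, axes like the fixture's; at rest at fixture x = 30 mm, y = 0. The V opens to -x, 120 degrees between its faces, 56 mm wide, 14 to 58 mm above the bench. The largest coupling seated in it has its centre about 33 mm in front (-x) of this point.
- pointer_tip (a point): Tip of the small dark pointer on top of the stop, 67 mm above the bench; it moves over the white plate on the block's top, between or beside the two pairs of raised dark bars (12 mm apart).
- valve_lever (a joint): Angle of the purge valve's handle (rad): 0 = shut, handle square to the pipe, pointing to fixture -x; 1.571 = fully open, along the pipe, pointing to fixture +y. Opens clockwise seen from above and stays where it is left (0.12 N m friction). Half open = 0.785 (45 degrees). Starts at 0 to 0.25.
- valve_axis (a point): Point on the valve handle's upright pivot axis at the height of the handle (73 mm above the bench); at fixture x = 98.5, y = 150 mm.
- valve_grip (a point): Middle of the handle's black rubber sleeve, where to hold it: 65 mm from the pivot axis, 73 mm above the bench. Sleeve 55 mm long, 11 mm wide, 14 mm high; x axis along the handle, from free end towards the pivot. Nothing stands below the sleeve between shut and half open.
- coupling_large_centre (a point): Centre of the largest coupling, half-way up (31 mm above its underside): an open tube, dark with bright rims, outside diameter 58 mm, 62 mm high, wall about 7 mm, 0.19 kg. It stands upright on the bench, in any of the three places to the right of the fixture (others far left on the bench are not meant).
- coupling_large: The same largest coupling, origin at the centre of its underside.
- coupling_medium_centre (a point): Centre of the medium coupling, same looks, 52 mm diameter, 56 mm high; to be left alone.
- coupling_small_centre (a point): Centre of the small coupling, same looks, 47 mm diameter, 50 mm high; to be left alone.
Not all that is in view belongs to the job. Leave any blue look-alike of the coupling_large alone.

How it is judged:
By the outcome, as a careful person would: the job done as asked, in the order asked, and still so for the second after the job is handed in, while the arm keeps its last pose, push and grip.
It also fails if it takes over 61 s, if anything falls off the work surface, if the arm or the gripper's body presses on something with over 40 N, if the wrist force passes 120 N, or if a joint passes its speed limit or range.

## Robot

A 7-joint arm with a two-finger parallel gripper is mounted at the origin on a cart in front of the work surface, level with it; the furniture and walls round the work are solid. World frame = base frame: x ahead of the robot, y to its left, z up, the work surface at z = 0. Lengths are in m, angles in rad, forces in N, time in s.
With the tool pointing down it reaches from about 0.4 to 0.9 m from the base axis. Payload 5.6 kg.
Tool frame: the origin (TCP) lies between the finger pads; the fingertips stand robot.finger_overhang ahead of it and the grasp point (between the pads) lies 6 mm ahead of it (robot.finger_overhang is the distance from the TCP to the fingertips, in m); z points along the fingers, y is the line along which they close (so a half turn about z gives the same grasp; the last joint's range is limited). The gripper opens to 92 mm and grips with 3 to 60 N. Pads are 20 mm wide; open, the fingers measure 128 mm over their backs; the gripper's body (75 mm by 189 mm) begins 69 mm behind the grasp point.
Start: joints at [1.298, 0.468, -0.012, 1.603, 0.006, 1.071, -0.056], TCP at [0.148, -0.633, 0.24] pointing down, gripper open.
Joint ranges: [-2.53, 2.53], [-0.31, 2.02], [-1.57, 1.55], [0.28, 2.44], [-1.29, 4.43], [0.15, 1.84], [-2.92, 2.92]. Speed limits (rad/s): [2.57, 2.57, 3.14, 3.14, 3.14, 3.14, 3.14].

## Interface

Orientations are given as a 3x3 rotation matrix whose columns are the frame's x, y, z axes.
In Python, from workcell import telemetry, cams, robot gives the robot as it stands.
- The arm moves only by the tool carry_out, never from a script. Its argument "moves" is a list of rows, each an object of numbers: "ax", "ay", "az": the turn, a rotation vector about the tool's x, y, z in degrees; "x", "y", "z": the shift along the tool's x, y, z in cm; "jaw": the gripper command: -1 is shut, 1 is fully open, values between are in proportion. In form: [{"ax": .., "ay": .., "az": .., "x": .., "y": .., "z": .., "jaw": ..}, ...]. A call has 1 to 8 rows; each row is the pose to reach, as a shift and turn from the pose commanded when the call began, along the tool's axes at that moment; what a row does not reach only later rows make up. A row lasts 1/8 s, in which the tool goes at most 62.5 mm and 10.7 degrees, less where a joint would pass 70% of its speed; a pose out of reach is approached as far as the arm can. A call with a gripper value outside its range is refused whole. The fingers move at their own pace and stop on an object; the grip force is fixed at half the most. Time passes only in rows, so rows that repeat a pose let the fingers close. It gives the time, the measured TCP pose, the force, the opening and the grip force at its end, in the units of the state.
- telemetry.read_state(): the state, without advancing time (a new reading comes with each control period).
- cams.read_camera(name): name is "side" or "top" or "wrist"; returns a dict with "image" (400x640x3 uint8, blue, green, red), "intrinsics" (3x3 intrinsics, pixels), "R" (3x3) and "t" (3): a world point X has camera coordinates R X + t. Camera axes: x right, y down, z forward; pixel columns grow to the right and rows downward; lengths in m; the calibration is good to about 2 mm. A picture is of the moment at which its call begins. There is no depth.
- robot.hand_in(): hands the job in; it is judged then, once.
The state is a dict: "time": time; "joints": joint angles; "dq": joint speeds; "joint_efforts": joint torques, N m; "tool_pos": TCP position; "eef_rot": TCP orientation; "force": force on the tool from outside, world axes, zero at the start; "moment": the same for the moment, N m; "grip_width": finger opening in m; "finger_force": force on a finger pad.
Only numpy, scipy, OpenCV 4.12 (cv2) and the standard library are available. Lean on these libraries where they do the work, as an engineer would, in place of code of your own. Each camera call takes 0.05 s, during which the arm holds its last target. There are 200 camera calls.

## Working session

There is one attempt and no reset: what is moved stays moved. The work goes in short steps, Python scripts to look and compute and a tool call to move; the robot and the scene stay as the last step left them, time stands still between calls to the robot, and variables do not carry over. Pictures are saved under pics/ and viewed, at most 10 in all, crops included, and the job is handed in when it is done.

Besides the shell and the picture viewer there is one more tool, called in YAML: its name, and indented under it one key for each argument. carry_out: Moves the arm, as the interface text tells. Its arguments: {"type":"object","properties":{"moves":{"type":"array","items":{"type":"object","properties":{"ax":{"type":"number"},"ay":{"type":"number"},"az":{"type":"number"},"x":{"type":"number"},"y":{"type":"number"},"z":{"type":"number"},"jaw":{"type":"number"}}}}},"required":["moves"]}

```bash
ls; mkdir -p pics; python3 - <<'E'
from workcell import telemetry, cams, robot
import cv2,numpy as np
s=telemetry.read_state()
for k in ['time','tool_pos','eef_rot','force','grip_width']: print(k,np.round(s[k],3))
print(robot.finger_overhang)
for n in ['top','side']:
    c=cams.read_camera(n); cv2.imwrite(f'pics/{n}0.png',c['image']); print(n,np.round(c['intrinsics'],1).tolist(),np.round(c['R'],3).tolist(),np.round(c['t'],3))
    
E
```

```text
pics
time 0.0
tool_pos [ 0.148 -0.632  0.239]
eef_rot [[ 0.974  0.228 -0.001]
 [ 0.228 -0.974  0.002]
 [-0.    -0.002 -1.   ]]
force [0.476 1.075 0.288]
grip_width 0.092
0.025
top [[488.8, 0.0, 307.9], [0.0, 488.8, 204.1], [0.0, 0.0, 1.0]] [[-0.012, -1.0, 0.027], [-0.984, 0.007, -0.18], [0.18, -0.028, -0.983]] [-0.041  0.542  1.159]
side [[393.9, 0.0, 318.8], [0.0, 393.9, 201.2], [0.0, 0.0, 1.0]] [[-0.995, -0.097, 0.001], [-0.039, 0.385, -0.922], [0.089, -0.918, -0.387]] [0.53  0.127 0.883]
```

View pics/top0.png

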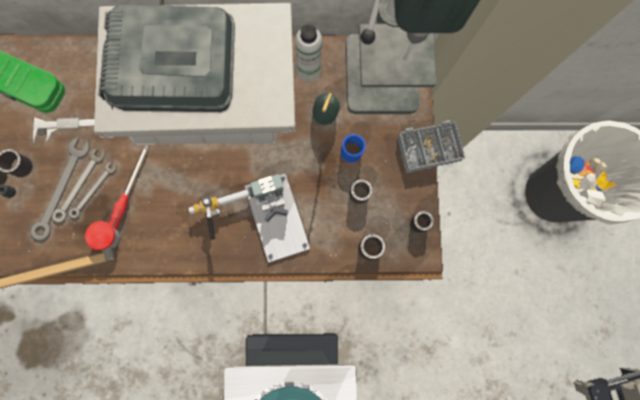

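View pics/side0.png

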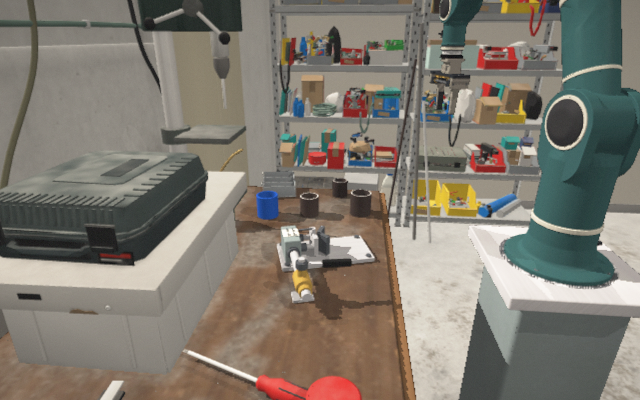

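The top view shows dark couplings at about (361,190), (373,246) and (423,221), and the blue look-alike at (353,149). The fixture plate is near (280,225), the valve at (208,205), and its handle points down to (210,235). The side view has couplings at (309,205), (360,203) and (340,187), with the blue one at (267,205). Next I'll enlarge both.

```bash
python3 - <<'E'
import cv2
a=cv2.imread('pics/top0.png')[135:285,180:445]; cv2.imwrite('pics/topc.png',cv2.resize(a,None,fx=3,fy=3,interpolation=cv2.INTER_CUBIC))
a=cv2.imread('pics/side0.png')[170:310,235:395]; cv2.imwrite('pics/sidec.png',cv2.resize(a,None,fx=4,fy=4,interpolation=cv2.INTER_CUBIC))
E
```

```text
(no output)
```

View pics/topc.png

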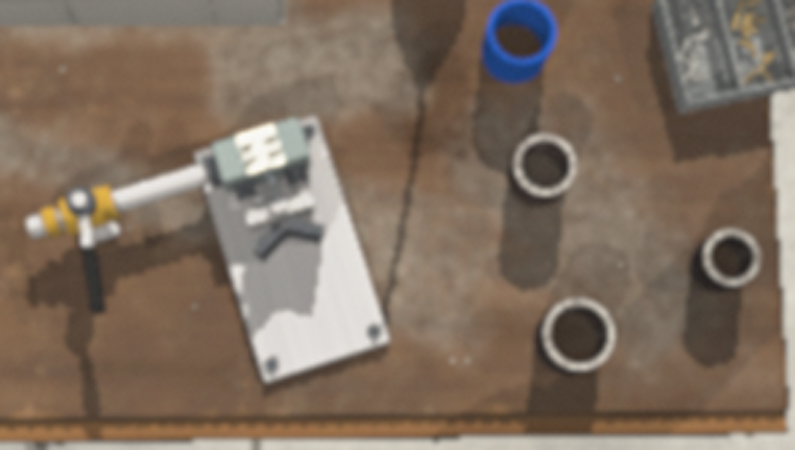

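View pics/sidec.png

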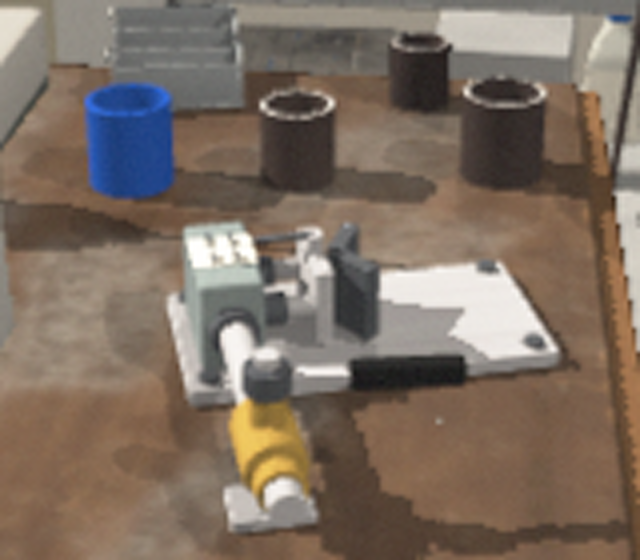

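Crop reading (enlarged pixels):
- **Couplings (top):** (578,335) is Ø≈74 px, (545,165) Ø≈65 and (730,258) Ø≈58. The blue one at (520,40) is the look-alike. The largest is therefore the one nearest the robot, at (578,335). In the side crop it is (504,90), which is also the widest there.
- **Sleeve (top):** it runs from (88,250) to (97,309).

```bash
cat > h.py <<'E'
import numpy as np, cv2
from scipy.optimize import least_squares
from workcell import telemetry, cams, robot
def cam(n):
    c=cams.read_camera(n); return c
def proj(c,X):
    p=c['intrinsics']@(np.asarray(c['R'])@np.asarray(X)+np.ravel(c['t'])); return p[:2]/p[2]
def tri(cs,uvs):
    f=lambda X: np.concatenate([proj(c,X)-u for c,u in zip(cs,uvs)])
    r=least_squares(f,[.4,-.1,.05]); return r.x, np.abs(r.fun).max()
def onz(c,uv,z):
    d=c['R'].T@np.linalg.solve(c['intrinsics'],[*uv,1]); o=-c['R'].T@np.ravel(c['t'])
    return o+d*(z-o[2])/d[2]
T=lambda u,v:np.array([(u+.5)/3-.5+180,(v+.5)/3-.5+135])
S=lambda u,v:np.array([(u+.5)/4-.5+235,(v+.5)/4-.5+170])
E
python3 - <<'E'
from h import *
t,s=cam('top'),cam('side')
for n,a,b in [('large',(578,335),(504,90)),('med',(545,165),(298,103)),('small',(730,258),(420,42)),('grip',(92,279),(408,371)),('free',(97,309),(466,370)),('slv in',(88,250),(352,373)),('knob',(80,201),(268,360)),('c--',(388,342),(500,262)),('c-+',(268,381),(558,360)),('c+-',(315,118),(172,297)) ]:
    X,e=tri([t,s],[T(*a),S(*b)]); print(n,X.round(4),e.round(2), onz(t,T(*a),.01).round(4), onz(t,T(*a),.073).round(4))
E
```

```text
large [ 0.4359 -0.2002  0.0633] 0.48 [ 0.4399 -0.2087  0.01  ] [ 0.434  -0.1986  0.073 ]
med [ 0.5767 -0.1788  0.0567] 0.16 [ 0.5863 -0.1854  0.01  ] [ 0.5728 -0.1765  0.073 ]
small [ 0.4995 -0.3305  0.0495] 0.47 [ 0.5043 -0.341   0.01  ] [ 0.4951 -0.3241  0.073 ]
grip [0.4818 0.1883 0.0747] 0.04 [0.4907 0.1994 0.01  ] [0.4821 0.1886 0.073 ]
free [0.4562 0.1839 0.0742] 0.72 [0.4653 0.1946 0.01  ] [0.4581 0.1841 0.073 ]
slv in [0.5066 0.1921 0.0743] 0.51 [0.5153 0.2034 0.01  ] [0.5055 0.1923 0.073 ]
knob [0.5447 0.198  0.0825] 0.42 [0.5574 0.2111 0.01  ] [0.5455 0.1997 0.073 ]
c-- [ 0.4365 -0.0487  0.0095] 0.4 [ 0.4355 -0.0486  0.01  ] [ 0.4298 -0.0468  0.073 ]
c-+ [0.4048 0.052  0.0029] 0.15 [0.4039 0.0516 0.01  ] [0.3999 0.0484 0.073 ]
c+- [0.6291 0.0119 0.0082] 0.02 [0.6288 0.0119 0.01  ] [0.6132 0.0107 0.073 ]
```

```bash
cat >> h.py <<'E'
L=[(-.08,-.055,.01),(-.08,.055,.01),(.125,-.055,.01),(.0985,.15,.08)]
P=[(.436,-.0486,0),(.4042,.0517,0),(.629,.0119,0),(.545,.1983,0)]
def fix():
    def f(p):
        c,s=np.cos(p[2]),np.sin(p[2])
        return np.concatenate([[p[0]+c*l[0]-s*l[1]-q[0],p[1]+s*l[0]+c*l[1]-q[1]] for l,q in zip(L,P)])
    r=least_squares(f,[.5,0,.3]); return r.x,r.fun
def delta(p,yaw,cmd=None):
    """shift (cm) and az (deg) from the present tool pose to world p, tool-x yaw (deg), pointing down"""
    s=telemetry.read_state(); R=np.array(s['eef_rot']); 
    y=np.radians(yaw); G=np.array([[np.cos(y),np.sin(y),0],[np.sin(y),-np.cos(y),0],[0,0,-1]])
    return (R.T@(np.array(p)-s['tool_pos'])*100).round(2), np.degrees(cv2.Rodrigues(R.T@G)[0].ravel()).round(2)
E
python3 - <<'E'
from h import *
p,r=fix(); print(p[:2].round(4),np.degrees(p[2]).round(2),(r*1000).round(1))
print(delta((.42,-.2,.22),13.2)); print(delta((.4818,.188,.16),9.1))
E
```

```text
[0.4956 0.0259] 17.55 [-0.1 -2.1 -1.5  2.5  2.3 -0.8 -0.7  0.3]
(array([ 36.34, -35.93,   1.93]), array([-0.06,  0.01, -0.04]))
(array([ 51.2 , -72.29,   7.97]), array([-0.06,  0.01,  4.06]))
```

carry_out:
  moves:
    - {"x": 6,"y": -6,"z": 0.5,"jaw": 1}
    - {"x": 11,"y": -10,"z": 1,"jaw": 1}
    - {"x": 15,"y": -14,"z": 1.5,"jaw": 1}
    - {"x": 20,"y": -19,"z": 2,"jaw": 1}
    - {"x": 24,"y": -23,"z": 2,"jaw": 1}
    - {"x": 28,"y": -28,"z": 2,"jaw": 1}
    - {"x": 32,"y": -32,"z": 2,"jaw": 1}
    - {"x": 36,"y": -36,"z": 2,"jaw": 1}

```text
$.moves[0]: bad value
```

```bash
python3 - <<'E'
from h import *
s=telemetry.read_state(); print(s['time'],s['tool_pos'].round(3) if hasattr(s['tool_pos'],'round') else s['tool_pos'],np.round(s['joints'],2))
c=cam('wrist'); cv2.imwrite('pics/w1.png',c['image'])
np.savez('w1.npz',**{k:np.array(c[k]) for k in ('intrinsics','R','t')})
print(delta((.4818,.188,.16),9.1), proj(c,(.4359,-.2002,.062)))
E
```

```text
0.2 [ 0.148 -0.633  0.239] [ 1.3   0.47 -0.01  1.6   0.01  1.07 -0.06]
(array([ 51.2 , -72.3 ,   7.97]), array([-0.05,  0.01,  4.06])) [-124.99281653 -275.27186394]
```

carry_out:
  moves:
    - {"ax": 0,"ay": 0,"az": 0,"x": 4,"y": -4,"z": 0.5,"jaw": 1}
    - {"ax": 0,"ay": 0,"az": 0,"x": 8,"y": -8,"z": 1,"jaw": 1}
    - {"ax": 0,"ay": 0,"az": 0,"x": 12,"y": -12,"z": 1.5,"jaw": 1}
    - {"ax": 0,"ay": 0,"az": 0,"x": 16,"y": -16,"z": 2,"jaw": 1}
    - {"ax": 0,"ay": 0,"az": 0,"x": 20,"y": -20,"z": 2,"jaw": 1}
    - {"ax": 0,"ay": 0,"az": 0,"x": 24,"y": -24,"z": 2,"jaw": 1}
    - {"ax": 0,"ay": 0,"az": 0,"x": 28,"y": -28,"z": 2,"jaw": 1}
    - {"ax": 0,"ay": 0,"az": 0,"x": 32,"y": -32,"z": 2,"jaw": 1}

```text
time: 1.25
tool_pos: [0.3875, -0.2469, 0.2198]
eef_rot: [[0.974, 0.227, 0.001], [0.227, -0.974, -0.001], [0.0, 0.001, -1.0]]
force: [0.3, -0.9, 0.3]
grip_width: 0.0918
finger_force: 0.0
```

```bash
python3 - <<'E'
from h import *
s=telemetry.read_state(); print(s['time'],np.round(s['tool_pos'],3),np.round(s['joints'],2))
c=cam('wrist'); cv2.imwrite('pics/w1.png',c['image'])
np.savez('w1.npz',**{k:np.array(c[k]) for k in ('intrinsics','R','t')})
print(delta((.4818,.188,.16),9.1), proj(c,(.4359,-.2002,.062)))
E
```

```text
1.25 [ 0.388 -0.247  0.22 ] [ 0.72  0.19 -0.25  2.06  0.06  0.9  -0.9 ]
(array([ 18.89, -39.43,   6.14]), array([-0.12, -0.19,  4.6 ])) [288.28100485 138.56477638]
```

View pics/w1.png

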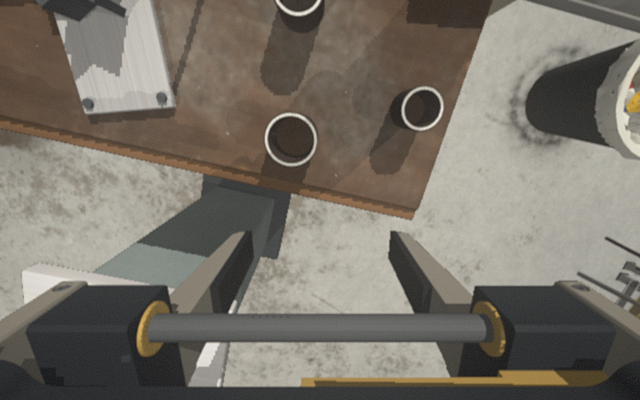

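carry_out:
  moves:
    - {"ax": 0,"ay": 0,"az": 1,"x": 2.5,"y": -5,"z": 0,"jaw": 1}
    - {"ax": 0,"ay": 0,"az": 1,"x": 5,"y": -10,"z": 0,"jaw": 1}
    - {"ax": 0,"ay": 0,"az": 2,"x": 7.5,"y": -15,"z": 1,"jaw": 1}
    - {"ax": 0,"ay": 0,"az": 3,"x": 10,"y": -20,"z": 2,"jaw": 1}
    - {"ax": 0,"ay": 0,"az": 4,"x": 12,"y": -25,"z": 3,"jaw": 1}
    - {"ax": 0,"ay": 0,"az": 4.5,"x": 14,"y": -30,"z": 4,"jaw": 1}
    - {"ax": 0,"ay": 0,"az": 4.5,"x": 16,"y": -34,"z": 4,"jaw": 1}
    - {"ax": 0,"ay": 0,"az": 4.5,"x": 17,"y": -38,"z": 4,"jaw": 1}

```text
time: 2.3
tool_pos: [0.4663, 0.1617, 0.1794]
eef_rot: [[0.989, 0.151, 0.0], [0.151, -0.989, 0.0], [0.0, -0.0, -1.0]]
force: [1.0, -0.0, 0.0]
grip_width: 0.0919
finger_force: 0.0
```

```bash
python3 - <<'E'
from h import *
s=telemetry.read_state(); print(s['time'],np.round(s['tool_pos'],3),np.round(s['joints'],2))
c=cam('wrist'); cv2.imwrite('pics/w2.png',c['image'])
np.savez('w2.npz',**{k:np.array(c[k]) for k in ('intrinsics','R','t')})
print(delta((.4818,.188,.08),9.1))
for X in [(.4818,.1883,.073),(.457,.184,.073),(.545,.1983,.082)]: print(proj(c,X))
E
```

```text
2.3 [0.466 0.162 0.179] [ 0.02  0.34 -0.5   2.01  0.21  0.85 -2.01]
(array([ 1.91, -1.7 , 10.01]), array([-0.25, -0.1 , -0.07]))
[294.86159234 184.94039858]
[296.0915066  210.37643473]
[291.44255877 113.15675962]
```

View pics/w2.png

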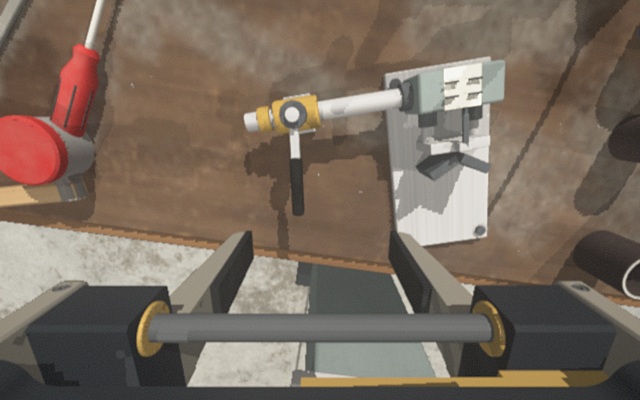

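w1 shows the largest coupling at (290,139), against a predicted (288,139). w2 shows the sleeve from (296,160) to (298,214) and the pivot at (292,114), within 2 px of the prediction. Next: descend over the sleeve.

carry_out:
  moves:
    - {"ax": 0,"ay": 0,"az": 0,"x": 1,"y": -1,"z": 2,"jaw": 1}
    - {"ax": 0,"ay": 0,"az": 0,"x": 1.9,"y": -1.7,"z": 5,"jaw": 0.2}
    - {"ax": 0,"ay": 0,"az": 0,"x": 1.9,"y": -1.7,"z": 8,"jaw": 0}
    - {"ax": 0,"ay": 0,"az": 0,"x": 1.9,"y": -1.7,"z": 8,"jaw": 0}
    - {"ax": 0,"ay": 0,"az": 0,"x": 1.9,"y": -1.7,"z": 8,"jaw": 0}

```text
time: 2.98
tool_pos: [0.4825, 0.18, 0.1004]
eef_rot: [[0.989, 0.15, 0.001], [0.15, -0.989, 0.0], [0.001, -0.0, -1.0]]
force: [0.6, -0.8, -0.4]
grip_width: 0.0539
finger_force: 0.0
```

```bash
python3 - <<'E'
from h import *
print(delta((.4818,.188,.079),9.1), telemetry.read_state()['grip_width'])
E
```

```text
(array([ 0.05, -0.8 ,  2.14]), array([-0.01, -0.06, -0.44])) 0.05394643459561589
```

carry_out:
  moves:
    - {"ax": 0,"ay": 0,"az": 0,"x": 0,"y": -0.8,"z": 0,"jaw": 0}
    - {"ax": 0,"ay": 0,"az": 0,"x": 0,"y": -0.8,"z": 2.1,"jaw": 0}
    - {"ax": 0,"ay": 0,"az": 0,"x": 0,"y": -0.8,"z": 2.1,"jaw": -0.3}
    - {"ax": 0,"ay": 0,"az": 0,"x": 0,"y": -0.8,"z": 2.1,"jaw": -0.7}
    - {"ax": 0,"ay": 0,"az": 0,"x": 0,"y": -0.8,"z": 2.1,"jaw": -1}
    - {"ax": 0,"ay": 0,"az": 0,"x": 0,"y": -0.8,"z": 2.1,"jaw": -1}
    - {"ax": 0,"ay": 0,"az": 0,"x": 0,"y": -0.8,"z": 2.1,"jaw": -1}
    - {"ax": 0,"ay": 0,"az": 0,"x": 0,"y": -0.8,"z": 2.1,"jaw": -1}

```text
time: 3.98
tool_pos: [0.4811, 0.1879, 0.0791]
eef_rot: [[0.989, 0.151, 0.001], [0.151, -0.989, 0.0], [0.001, 0.0, -1.0]]
force: [-0.4, -0.9, 5.2]
grip_width: 0.0107
finger_force: 30.0
```

```bash
python3 - <<'E'
from h import *
s=telemetry.read_state(); print(s['finger_force'],np.round(s['moment'],2))
p,_=fix(); c,q=np.cos(p[2]),np.sin(p[2]); piv=np.array([p[0]+c*.0985-q*.15,p[1]+q*.0985+c*.15]); 
v=np.array(s['tool_pos'])[:2]-piv; a=np.degrees(np.arctan2(v[1],v[0])); r=np.hypot(*v)
fy=np.degrees(p[2]); now=(fy+180-a)%360; print('piv',piv.round(4),'r',r,'lever',now, 'tool yaw',np.degrees(np.arctan2(s['eef_rot'][1][0],s['eef_rot'][0][0])))
for f in (.1,.2,.35,.5,.65,.8,.9,1):
    l=now+(45-now)*f; t=np.radians(fy+180-l); print(f,delta([*(piv+r*np.array([np.cos(t),np.sin(t)])),s['tool_pos'][2]],fy-l))
E
```

```text
29.992907345294952 [-0.2   0.16  0.11]
piv [0.5443 0.1986] r 0.06403845526707454 lever 7.941450067168603 tool yaw 8.661966173324107
0.1 (array([ 0.01, -0.41, -0.  ]), array([ 0.  , -0.05,  2.76]))
0.2 (array([ 0.04, -0.83, -0.  ]), array([ 0.  , -0.05,  6.46]))
0.35 (array([ 0.14, -1.44,  0.  ]), array([-0.  , -0.05, 12.02]))
0.5 (array([ 0.3 , -2.04,  0.  ]), array([-0.  , -0.05, 17.58]))
0.65 (array([ 0.51, -2.62,  0.  ]), array([-0.  , -0.05, 23.14]))
0.8 (array([ 0.79, -3.18,  0.  ]), array([-1.00e-02, -5.00e-02,  2.87e+01]))
0.9 (array([ 1.  , -3.54,  0.  ]), array([-1.000e-02, -5.000e-02,  3.241e+01]))
1 (array([ 1.23, -3.88,  0.  ]), array([-1.000e-02, -5.000e-02,  3.611e+01]))
```

carry_out:
  moves:
    - {"ax": 0,"ay": 0,"az": 3,"x": 0,"y": -0.4,"z": 0,"jaw": -1}
    - {"ax": 0,"ay": 0,"az": 6.5,"x": 0.05,"y": -0.8,"z": 0,"jaw": -1}
    - {"ax": 0,"ay": 0,"az": 12,"x": 0.15,"y": -1.45,"z": 0,"jaw": -1}
    - {"ax": 0,"ay": 0,"az": 17.5,"x": 0.3,"y": -2.05,"z": 0,"jaw": -1}
    - {"ax": 0,"ay": 0,"az": 23,"x": 0.5,"y": -2.6,"z": 0,"jaw": -1}
    - {"ax": 0,"ay": 0,"az": 29,"x": 0.8,"y": -3.2,"z": 0,"jaw": -1}
    - {"ax": 0,"ay": 0,"az": 36,"x": 1.2,"y": -3.9,"z": 0,"jaw": -1}
    - {"ax": 0,"ay": 0,"az": 36,"x": 1.2,"y": -3.9,"z": 0,"jaw": -1}

```text
time: 4.97
tool_pos: [0.4877, 0.2283, 0.0791]
eef_rot: [[0.889, -0.459, 0.002], [-0.459, -0.889, 0.0], [0.002, -0.001, -1.0]]
force: [1.9, -0.5, 6.7]
grip_width: 0.0112
finger_force: 30.0
```

```bash
python3 - <<'E'
from h import *
s=telemetry.read_state()
piv=np.array([.5443,.1986]); v=np.array(s['tool_pos'])[:2]-piv; print('lever',(17.55+180-np.degrees(np.arctan2(v[1],v[0])))%360,np.hypot(*v),17.55-np.degrees(np.arctan2(s['eef_rot'][1][0],s['eef_rot'][0][0])))
E
```

```text
lever 45.28401104959795 0.06392741921825527 44.844436917695845
```

Lever at 45°. Release and lift, then measure the handle from above.

carry_out:
  moves:
    - {"ax": 0,"ay": 0,"az": 0,"x": 0,"y": 0,"z": 0,"jaw": -0.5}
    - {"ax": 0,"ay": 0,"az": 0,"x": 0,"y": 0,"z": 0,"jaw": 0}
    - {"ax": 0,"ay": 0,"az": 0,"x": 0,"y": 0,"z": 0,"jaw": 0}
    - {"ax": 0,"ay": 0,"az": 0,"x": 0,"y": 0,"z": -2,"jaw": 0}
    - {"ax": 0,"ay": 0,"az": 0,"x": 0,"y": 0,"z": -6,"jaw": 0}
    - {"ax": 0,"ay": 0,"az": 0,"x": -3,"y": 0,"z": -10,"jaw": 0.5}
    - {"ax": 0,"ay": 0,"az": 0,"x": -4,"y": 0,"z": -12,"jaw": 1}
    - {"ax": 0,"ay": 0,"az": 0,"x": -4,"y": 0,"z": -12,"jaw": 1}

```text
time: 5.98
tool_pos: [0.4514, 0.2474, 0.1999]
eef_rot: [[0.889, -0.458, 0.003], [-0.458, -0.889, 0.001], [0.002, -0.003, -1.0]]
force: [-0.6, -0.6, 0.0]
grip_width: 0.0737
finger_force: 0.0
```

```bash
python3 - <<'E'
from h import *
s=telemetry.read_state(); print(np.round(s['joints'],2))
c=cam('wrist'); cv2.imwrite('pics/w3.png',c['image'])
np.savez('w3.npz',**{k:np.array(c[k]) for k in ('intrinsics','R','t')})
print(delta((.43,0.0,.2),17.5),delta((.436,-.2,.12),17.5))
E
```

```text
[-0.28  0.31 -0.33  1.95  0.13  0.89 -2.73]
(array([ 9.41, 22.88, -0.14]), array([-1.000e-02, -6.000e-02, -4.481e+01])) (array([19.11, 40.38,  7.86]), array([-1.000e-02, -6.000e-02, -4.481e+01]))
```

View pics/w3.png

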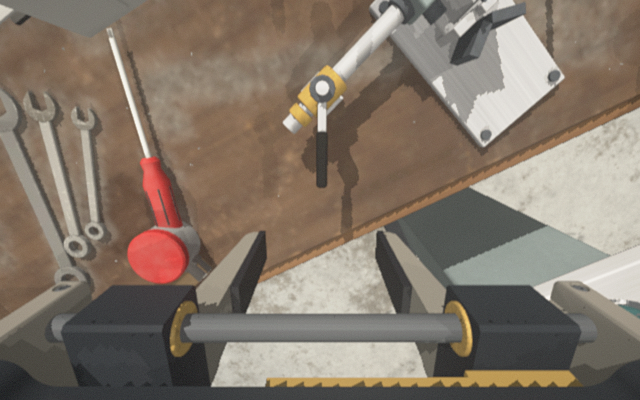

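w3 shows the handle running straight down from the pivot at (322,88) to its free end at (321,187), with the sleeve's inner end at (322,133). Plate corners are at (485,147) and (563,76). Now the angle check and the move to the coupling.

```bash
python3 - <<'E'
from h import *
c=dict(np.load('w3.npz'))
a,b=onz(c,(322,133),.078)[:2],onz(c,(321,186),.078)[:2]; d=a-b; print('sleeve yaw',np.degrees(np.arctan2(d[1],d[0])),a,b)
e,f=onz(c,(485,147),.01)[:2],onz(c,(563,76),.01)[:2]; g=e-f; print('plate yaw',np.degrees(np.arctan2(-g[0],g[1])),e,f)
E
```

```text
sleeve yaw -28.22735205497617 [0.50945395 0.2153873 ] [0.46427623 0.23963915]
plate yaw 19.638065404185863 [0.40233952 0.05133958] [ 0.43826531 -0.04934003]
```

carry_out:
  moves:
    - {"ax": 0,"ay": 0,"az": -5,"x": 1.5,"y": 5,"z": 0,"jaw": 1}
    - {"ax": 0,"ay": 0,"az": -10,"x": 4,"y": 10,"z": 0,"jaw": 1}
    - {"ax": 0,"ay": 0,"az": -15,"x": 6,"y": 15,"z": 0,"jaw": 1}
    - {"ax": 0,"ay": 0,"az": -20,"x": 8,"y": 20,"z": 0,"jaw": 1}
    - {"ax": 0,"ay": 0,"az": -27,"x": 11,"y": 25,"z": 0,"jaw": 1}
    - {"ax": 0,"ay": 0,"az": -33,"x": 14,"y": 30,"z": 0,"jaw": 1}
    - {"ax": 0,"ay": 0,"az": -39,"x": 16,"y": 35,"z": 0,"jaw": 1}
    - {"ax": 0,"ay": 0,"az": -45,"x": 19,"y": 40,"z": 1,"jaw": 1}

```text
time: 7.02
tool_pos: [0.4355, -0.1984, 0.1875]
eef_rot: [[0.952, 0.306, -0.001], [0.306, -0.952, 0.0], [-0.001, -0.0, -1.0]]
force: [1.1, -0.9, -0.5]
grip_width: 0.0918
finger_force: 0.0
```

carry_out:
  moves:
    - {"ax": 0,"ay": 0,"az": 0,"x": 0,"y": 0,"z": 0,"jaw": 1}
    - {"ax": 0,"ay": 0,"az": 0,"x": 0,"y": 0,"z": 0,"jaw": 1}
    - {"ax": 0,"ay": 0,"az": 0,"x": 0,"y": 0,"z": 0,"jaw": 1}

```text
time: 7.4
tool_pos: [0.4363, -0.1947, 0.1881]
eef_rot: [[0.952, 0.305, -0.001], [0.305, -0.952, 0.001], [-0.001, -0.001, -1.0]]
force: [-0.1, 0.0, -0.2]
grip_width: 0.0919
finger_force: 0.0
```

```bash
python3 - <<'E'
from h import *
c=dict(np.load('w1.npz')); print('coupling from w1',onz(c,(290.5,139),.062))
print(delta((.436,-.2,.12),17.5))
E
```

```text
coupling from w1 [ 0.43599403 -0.20260446  0.062     ]
(array([-0.19,  0.5 ,  6.81]), array([-0.05,  0.03,  0.27]))
```

carry_out:
  moves:
    - {"ax": 0,"ay": 0,"az": 0,"x": -0.2,"y": 0.6,"z": 3,"jaw": 1}
    - {"ax": 0,"ay": 0,"az": 0,"x": -0.2,"y": 0.6,"z": 7,"jaw": 1}
    - {"ax": 0,"ay": 0,"az": 0,"x": -0.2,"y": 0.6,"z": 11,"jaw": 1}
    - {"ax": 0,"ay": 0,"az": 0,"x": -0.2,"y": 0.6,"z": 15,"jaw": 1}
    - {"ax": 0,"ay": 0,"az": 0,"x": -0.2,"y": 0.6,"z": 15,"jaw": 0.5}
    - {"ax": 0,"ay": 0,"az": 0,"x": -0.2,"y": 0.6,"z": 15,"jaw": 0}
    - {"ax": 0,"ay": 0,"az": 0,"x": -0.2,"y": 0.6,"z": 15,"jaw": -0.5}
    - {"ax": 0,"ay": 0,"az": 0,"x": -0.2,"y": 0.6,"z": 15,"jaw": -0.5}

```text
time: 8.4
tool_pos: [0.4372, -0.2026, 0.0401]
eef_rot: [[0.953, 0.303, 0.003], [0.303, -0.953, -0.001], [0.002, 0.002, -1.0]]
force: [0.2, 0.3, 6.4]
grip_width: 0.0575
finger_force: 30.0
```

```bash
python3 - <<'E'
from h import *
c=cam('side'); 
a=cam('wrist')['image']; b=c['image'][170:310,235:395]
b=cv2.resize(b,(457,400),interpolation=cv2.INTER_CUBIC); cv2.imwrite('pics/g.png',cv2.resize(np.hstack([a,b]),(800,292)))
s=telemetry.read_state(); print(s['finger_force'],s['grip_width'],np.round(s['tool_pos'],4),np.round(s['force'],1))
E
```

```text
30.001390278339386 0.05681139463721485 [ 0.4372 -0.2026  0.0401] [-0.6  0.9  7. ]
```

View pics/g.png

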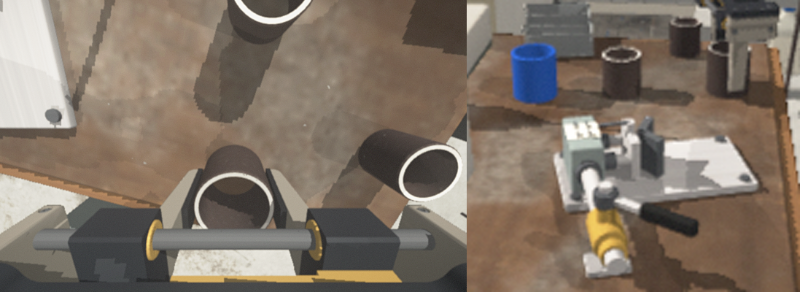

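The coupling is held at 57 mm opening, upright, with its rim at about (235,200) in the wrist half. The handle visibly stands at 45°. Lift and carry to in front of the V.

carry_out:
  moves:
    - {"ax": 0,"ay": 0,"az": 0,"x": 0,"y": 0,"z": -1.5,"jaw": -1}
    - {"ax": 0,"ay": 0,"az": 0,"x": 0,"y": 0,"z": -4.5,"jaw": -1}
    - {"ax": 0,"ay": 0,"az": 0,"x": 0,"y": -2,"z": -7,"jaw": -1}
    - {"ax": 0,"ay": 0,"az": 0,"x": 2,"y": -6,"z": -7,"jaw": -1}
    - {"ax": 0,"ay": 0,"az": 0,"x": 5,"y": -11,"z": -7,"jaw": -1}
    - {"ax": 0,"ay": 0,"az": 0,"x": 8,"y": -16,"z": -7,"jaw": -1}
    - {"ax": 0,"ay": 0,"az": 0,"x": 9,"y": -18.5,"z": -7,"jaw": -1}
    - {"ax": 0,"ay": 0,"az": 0,"x": 10,"y": -20,"z": -7,"jaw": -1}

```text
time: 9.5
tool_pos: [0.4707, 0.0204, 0.1095]
eef_rot: [[0.952, 0.306, 0.0], [0.306, -0.952, 0.0], [0.0, 0.0, -1.0]]
force: [-0.4, -0.2, -1.6]
grip_width: 0.0572
finger_force: 30.0
```

carry_out:
  moves:
    - {"ax": 0,"ay": 0,"az": 0,"x": 0,"y": 0,"z": 0,"jaw": -1}
    - {"ax": 0,"ay": 0,"az": 0,"x": 0,"y": 0,"z": 0,"jaw": -1}

```text
time: 9.75
tool_pos: [0.4706, 0.0175, 0.1089]
eef_rot: [[0.953, 0.302, -0.0], [0.302, -0.953, -0.001], [-0.0, 0.001, -1.0]]
force: [-0.1, 0.3, -1.1]
grip_width: 0.0573
finger_force: 30.0
```

```bash
python3 - <<'E'
from h import *
p,_=fix(); c,q=np.cos(p[2]),np.sin(p[2])
print(delta((p[0]-.025*c,p[1]-.025*q,.05),np.degrees(p[2])))
s=telemetry.read_state(); print(s['finger_force'],s['grip_width'],np.round(s['tool_pos'],4),np.round(s['force'],1))
w=cam('wrist'); a=w['image']; t=cam('top'); b=t['image'][170:280,180:330]
np.savez('w4.npz',**{k:np.array(w[k]) for k in ('intrinsics','R','t')})
print([proj(w,(p[0]+c*x,p[1]+q*x,z)).round() for x,z in ((.03,.058),(.125,.01),(-.003,.036))])
cv2.imwrite('pics/w4.png',a)
E
```

```text
(array([ 0.14, -0.05,  5.89]), array([0.04, 0.01, 0.05]))
29.999648071825504 0.05734414206101703 [0.4706 0.0175 0.1089] [-0.1  0.3 -1.1]
[array([320., 153.]), array([320.,  20.]), array([320., 190.])]
```

View pics/w4.png

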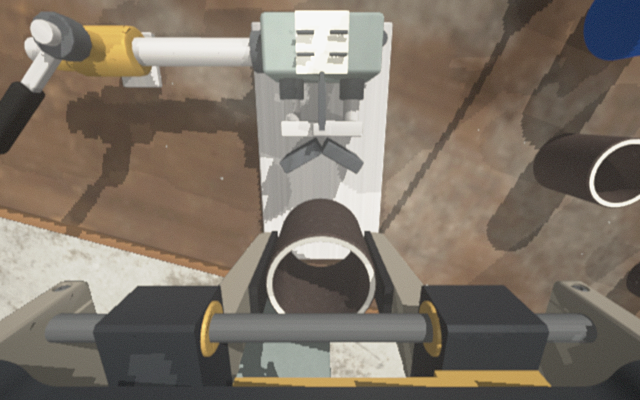

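w4 shows the V notch bottom near (321,147) and the coupling rim centred at (322,280), aligned laterally. Both raised mark pairs are visible at (305–338, 35–55). Lower it.

carry_out:
  moves:
    - {"ax": 0,"ay": 0,"az": 0,"x": 0.1,"y": 0,"z": 2.5,"jaw": -1}
    - {"ax": 0,"ay": 0,"az": 0,"x": 0.1,"y": 0,"z": 4.5,"jaw": -1}
    - {"ax": 0,"ay": 0,"az": 0,"x": 0.1,"y": 0,"z": 5.4,"jaw": -1}
    - {"ax": 0,"ay": 0,"az": 0,"x": 0.1,"y": 0,"z": 5.8,"jaw": -1}
    - {"ax": 0,"ay": 0,"az": 0,"x": 0.1,"y": 0,"z": 5.8,"jaw": -1}
    - {"ax": 0,"ay": 0,"az": 0,"x": 0.1,"y": 0,"z": 5.8,"jaw": -1}

```text
time: 10.6
tool_pos: [0.4722, 0.0189, 0.0511]
eef_rot: [[0.953, 0.303, 0.001], [0.303, -0.953, 0.0], [0.001, 0.0, -1.0]]
force: [-0.6, 0.9, -1.4]
grip_width: 0.0574
finger_force: 30.0
```

carry_out:
  moves:
    - {"ax": 0,"ay": 0,"az": 0,"x": 0,"y": 0,"z": 0.1,"jaw": -1}
    - {"ax": 0,"ay": 0,"az": 0,"x": 0,"y": 0,"z": 0.1,"jaw": -1}
    - {"ax": 0,"ay": 0,"az": 0,"x": 0,"y": 0,"z": 0.1,"jaw": -1}

```text
time: 10.98
tool_pos: [0.4722, 0.0189, 0.0501]
eef_rot: [[0.953, 0.303, 0.001], [0.303, -0.953, -0.0], [0.001, 0.0, -1.0]]
force: [-2.2, 0.2, 5.2]
grip_width: 0.0574
finger_force: 30.0
```

carry_out:
  moves:
    - {"ax": 0,"ay": 0,"az": 0,"x": 0.5,"y": 0,"z": -0.05,"jaw": -1}
    - {"ax": 0,"ay": 0,"az": 0,"x": 1,"y": 0,"z": -0.05,"jaw": -1}
    - {"ax": 0,"ay": 0,"az": 0,"x": 1.5,"y": 0,"z": -0.05,"jaw": -1}
    - {"ax": 0,"ay": 0,"az": 0,"x": 2,"y": 0,"z": -0.05,"jaw": -1}
    - {"ax": 0,"ay": 0,"az": 0,"x": 2.4,"y": 0,"z": -0.05,"jaw": -1}
    - {"ax": 0,"ay": 0,"az": 0,"x": 2.7,"y": 0,"z": -0.05,"jaw": -1}
    - {"ax": 0,"ay": 0,"az": 0,"x": 3,"y": 0,"z": -0.05,"jaw": -1}
    - {"ax": 0,"ay": 0,"az": 0,"x": 3,"y": 0,"z": -0.05,"jaw": -1}

```text
time: 11.98
tool_pos: [0.4965, 0.0264, 0.0501]
eef_rot: [[0.953, 0.303, -0.009], [0.303, -0.953, -0.003], [-0.009, 0.0, -1.0]]
force: [-12.2, -3.8, 16.4]
grip_width: 0.0573
finger_force: 30.0
```

```bash
python3 - <<'E'
from h import *
for i in range(3):
    w=cam('wrist'); s=telemetry.read_state(); R=np.array(s['eef_rot']); print((R.T@s['force']).round(1), (R.T@(np.array(s['tool_pos'])-[.4956,.0259,0])*1000).round(1), s['grip_width'])
E
```

```text
[-12.1   0.5 -15.4] [  0.5  -0.2 -50.1] 0.057193691095630876
[-12.3   1.1 -16.5] [  0.5  -0.2 -50.2] 0.057636785487644754
[-11.3   0.4 -15.4] [  0.5  -0.3 -50.2] 0.057654582853363216
```

carry_out:
  moves:
    - {"ax": 0,"ay": 0,"az": 0,"x": 0,"y": 0,"z": -0.1,"jaw": -1}
    - {"ax": 0,"ay": 0,"az": 0,"x": 0,"y": 0,"z": -0.1,"jaw": -1}
    - {"ax": 0,"ay": 0,"az": 0,"x": 0,"y": 0,"z": -0.1,"jaw": -1}

```text
time: 12.5
tool_pos: [0.4994, 0.0273, 0.0505]
eef_rot: [[0.953, 0.303, -0.002], [0.303, -0.953, -0.001], [-0.002, 0.0, -1.0]]
force: [-2.4, -2.8, -2.5]
grip_width: 0.0572
finger_force: 30.0
```

```bash
cat >> h.py <<'E'
def rep():
    s=telemetry.read_state(); R=np.array(s['eef_rot']); G=np.array([[.953,.303,0],[.303,-.953,0],[0,0,-1]])
    print('F tool',(R.T@s['force']).round(1),'pos',(G.T@(np.array(s['tool_pos'])-[.4956,.0259,0])*1000).round(1),'M',(R.T@s['moment']).round(2),'tilt',np.degrees(cv2.Rodrigues(G.T@R)[0].ravel()).round(2))
E
python3 -c "
from h import *
rep()"
```

```text
F tool [-3.2  2.   2.5] pos [  4.   -0.2 -50.5] M [-0.45 -0.89 -0.03] tilt [-0.01 -0.14 -0.  ]
```

carry_out:
  moves:
    - {"ax": 0,"ay": 0,"az": 0,"x": 0.3,"y": 0,"z": 0,"jaw": -1}
    - {"ax": 0,"ay": 0,"az": 0,"x": 0.6,"y": 0,"z": 0,"jaw": -1}
    - {"ax": 0,"ay": 0,"az": 0,"x": 0.9,"y": 0,"z": 0,"jaw": -1}
    - {"ax": 0,"ay": 0,"az": 0,"x": 1,"y": 0,"z": 0,"jaw": -1}
    - {"ax": 0,"ay": 0,"az": 0,"x": 1,"y": 0,"z": 0,"jaw": -1}
    - {"ax": 0,"ay": 0,"az": 0,"x": 1,"y": 0,"z": 0,"jaw": -1}

```text
time: 13.25
tool_pos: [0.5075, 0.0298, 0.0504]
eef_rot: [[0.953, 0.303, -0.006], [0.303, -0.953, -0.002], [-0.006, 0.0, -1.0]]
force: [-7.7, -4.5, 1.6]
grip_width: 0.0572
finger_force: 30.0
```

```bash
python3 -c "
from h import *
rep()"
```

```text
F tool [-8.7  1.9 -1.5] pos [ 12.5  -0.2 -50.4] M [-0.36 -1.79 -0.05] tilt [-0.01 -0.34  0.  ]
```

carry_out:
  moves:
    - {"ax": 0,"ay": 0,"az": 0,"x": 0.15,"y": 0,"z": 0,"jaw": -1}
    - {"ax": 0,"ay": 0,"az": 0,"x": 0.15,"y": 0,"z": 0,"jaw": -1}
    - {"ax": 0,"ay": 0,"az": 0,"x": 0.15,"y": 0,"z": 0,"jaw": -1}
    - {"ax": 0,"ay": 0,"az": 0,"x": 0.15,"y": 0,"z": 0,"jaw": -1}
    - {"ax": 0,"ay": 0,"az": 0,"x": 0.15,"y": 0,"z": 0,"jaw": -1}
    - {"ax": 0,"ay": 0,"az": 0,"x": 0.15,"y": 0,"z": 0,"jaw": -1}

```text
time: 14.0
tool_pos: [0.5086, 0.0302, 0.0503]
eef_rot: [[0.953, 0.303, -0.006], [0.303, -0.953, -0.002], [-0.007, 0.0, -1.0]]
force: [-8.4, -4.8, 2.6]
grip_width: 0.0577
finger_force: 30.0
```

```bash
python3 - <<'E'
from h import *
rep()
w=cam('wrist')['image']; s=cam('side')['image']; rep()
a=w[0:200,230:410]; b=s[170:280,270:410]
a=cv2.resize(a,(468,520),interpolation=cv2.INTER_CUBIC); b=cv2.resize(b,(330,260),interpolation=cv2.INTER_CUBIC)
c=cv2.resize(w,(330,206)); z=np.zeros((54,330,3),np.uint8)
cv2.imwrite('pics/final.png',np.hstack([a,np.vstack([b,c,z])]))
E
```

```text
F tool [-9.5  2.  -2.6] pos [ 13.6  -0.1 -50.3] M [-0.41 -1.93 -0.08] tilt [-0.01 -0.37  0.  ]
F tool [-10.8   2.8  -2.7] pos [ 13.7  -0.2 -50.3] M [-0.33 -1.94 -0.07] tilt [-0.01 -0.37 -0.  ]
```

View pics/final.png

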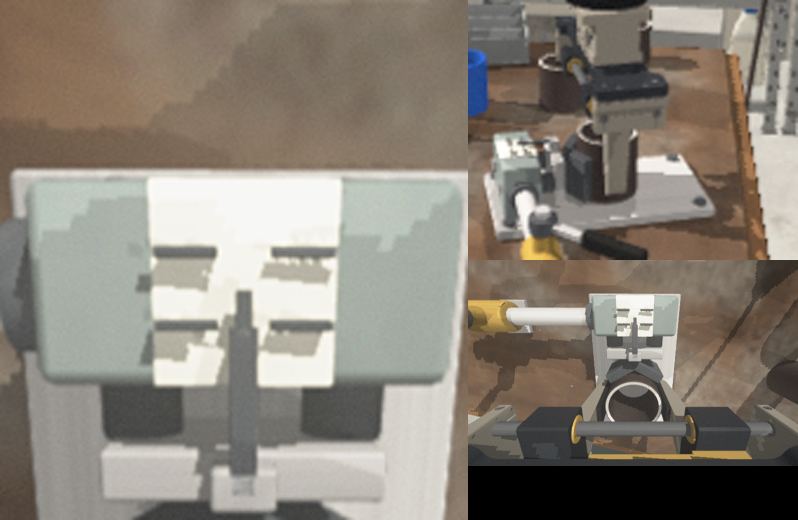

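The final picture shows the pointer tip at row 290, mid-way between the mark pairs at rows 252 and 325. The coupling stands upright on the plate, seated in the V. The force is about 10 N and steady.

```bash
python3 -c "
from workcell import robot
print(robot.hand_in())"
```

```text
the job is handed in; nothing more can be done
None
```

I handed the job in with the valve at about 45° and its handle released, and the largest coupling upright on the plate, still gripped and pressed into the V stop at about 10 N. The pointer is midway between the marks, the stop never went past about 16 mm of its 30 mm travel, and I left the other two couplings alone.

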